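# Tamp the cedar blocks level in the tailor's bin

## Task

Take the wooden tamper with the blue handle and press it flat down into the bin of reddish cedar blocks, so that the blocks sticking up are tamped down and all lie level on the bin's floor. Use the tamper, held by its handle, never the fingers, on the blocks. Then stand the tamper upright on the bench again and let go of it.

Things in the scene. Friction and masses are not known exactly. Their poses are not given: they have to be found in the camera images.
- tamper_mid (a point): Tamper standing on the bench, 0.3 kg: pale flat wooden foot 116 x 80 x 16 mm (x, y, z), upright blue handle 44 x 30 mm (x, y) amid it, up to 130 mm above the underside. This point: on its axis, 65 mm above its underside; z up, x along the long side. Grip the handle across its 30 mm (along y) about 100 mm above the underside: fingers stay above the bin's rim.
- bin: Fixed dark wooden open bin, brass plate on one end, 156 x 120 x 60 mm (x, y, z) outside, walls and floor 6 mm: the tamper's foot fits in, long sides parallel, with 14 mm to spare all round (off centre, a block may jam). Origin under its centre on the bench, z up. Holds six cedar blocks in rows along x: three flat, three (listed) propped. Tamper's underside on level blocks: 20 mm above the origin.
- block_a: Reddish loose cedar block 60 x 32 x 14 mm, 20 g; origin at its centre, x long, z through the thickness. Starts propped on the bin's +x end wall at about 39 degrees, highest edge 48 mm over the inner floor. Pressing down on its upper end (5 to 20 N) slides it flat (centre then 13 mm over the bin's origin, top face 20 mm).
- block_b: Reddish loose cedar block 60 x 32 x 14 mm, 20 g; origin at its centre, x long, z through the thickness. Starts propped on the bin's -x end wall at about 39 degrees, highest edge 48 mm over the inner floor. Pressing down on its upper end (5 to 20 N) slides it flat (centre then 13 mm over the bin's origin, top face 20 mm).
- block_c: Reddish loose cedar block 60 x 32 x 14 mm, 20 g; origin at its centre, x long, z through the thickness. Starts propped on the bin's +x end wall at about 39 degrees, highest edge 48 mm over the inner floor. Pressing down on its upper end (5 to 20 N) slides it flat (centre then 13 mm over the bin's origin, top face 20 mm).
Mind the look-alikes: they are no part of the job. Several things look just like the part that bears tamper_mid: the one meant starts farthest to the robot's right. Leave any purple look-alike of the block_a alone.

How it is judged:
By the outcome, as a careful person would: the job done as asked, in the order asked, and still so for the second after the job is handed in, with the robot touching nothing.
It also fails if it takes over 48 s, if anything falls off the work surface, if the arm or the gripper's body presses on something with over 40 N, if the wrist force passes 120 N, or if a joint passes its speed limit or range.

## Robot

A 6-joint arm with a two-finger parallel gripper is mounted at the origin on the work surface. World frame = base frame: x ahead of the robot, y to its left, z up, the work surface at z = 0. Lengths are in m, angles in rad, forces in N, time in s.
With the tool pointing down it reaches from about 0.35 to 0.975 m from the base axis. Payload 4.9 kg.
Tool frame: the origin (TCP) lies on the centre line of the jaws, within the pads' length; the fingertips stand 8 mm ahead of it and the grasp point (between the pads) lies 11 mm behind it (finger_overhang is the distance from the TCP to the fingertips, in m); z points along the fingers, y is the line along which they close (so a half turn about z gives the same grasp; the last joint's range is limited). The gripper opens to 85 mm and grips with 20 to 120 N. Pads are 22 mm wide; open, the fingers measure 114 mm over their backs; the gripper's body (76 mm by 85 mm) begins 54 mm behind the grasp point. The pads swing forward as they close: fully open they stand 13 mm farther back than shut.
Start: joints at [1.168, 0.053, 1.613, -0, 1.476, -0.119], TCP at [0.175, 0.6, 0.21] pointing down, gripper open.
Joint ranges: [-3.01, 3.01], [-1.01, 2.22], [0.06, 2.58], [-1.02, 4.17], [0.09, 2.62], [-3.14, 3.14]. Speed limits (rad/s): [2.57, 2.57, 3.14, 3.14, 3.14, 3.14].

## Interface

Orientations are given as a rotation vector (axis times angle).
In Python, from station import sense, grab_frame, job_done, finger_overhang gives the robot as it stands.
- The arm moves only by the tool play_rows, never from a script. Its argument "plan" is a list of rows, each a list of 2 entries, a list of its own where there are three numbers: the shift along the tool's x, y, z scaled (see below), then the turn, a rotation vector about the tool's x, y, z scaled (see below). A call has 1 to 8 rows; each row is the pose to reach, as a shift and turn from the pose commanded when the call began, along the tool's axes at that moment; what a row does not reach only later rows make up. The controller multiplies each number of a shift by 150 mm and each number of a turn by pi/2 rad. A row lasts 1/10 s, in which the tool goes at most 50 mm and 8.59 degrees, less where a joint would pass 70% of its speed; a pose out of reach is approached as far as the arm can. A call with a number of a shift or a turn outside -1 to 1 is refused whole. A call with a gripper value outside its range is refused whole. "gripper" is the opening in per cent of the stroke, from 0 (shut) to 100 (fully open), set as the call begins (left out, the last holds). The fingers move at their own pace and stop on an object; "force" is the grip in N (left out, the last holds). Time passes only in rows, so rows that repeat a pose let the fingers close. It gives the time, the measured TCP pose, the force, the opening and the grip force at its end, in the units of the state.
- sense(): the state, without advancing time (a new reading comes with each control period).
- grab_frame(name): name is "scene" or "top" or "wrist"; returns a dict with "frame" (480x640x3 uint8, blue, green, red), "range_z" (480x640 float32, m along the optical axis (not along the pixel's ray), 0 where there is no reading), "intrinsics" (3x3 intrinsics, pixels), "world_to_cam" (4x4, takes a point from world to camera coordinates). Camera axes: x right, y down, z forward; pixel columns grow to the right and rows downward; lengths in m; the calibration is good to about 2 mm. A picture is of the moment at which its call begins.
- job_done(): hands the job in; it is judged then, once.
The state is a dict: "time_s": time; "joints": joint angles; "qvel": joint speeds; "joint_torque": joint torques, N m; "tool_pos": TCP position; "tool_rot": TCP orientation; "wrist_force": force on the tool from outside, world axes, zero at the start; "ft_torque": the same for the moment, N m; "gripper_width": finger opening in m; "gripper_force": force on a finger pad.
Only numpy, scipy, OpenCV 4.12 (cv2) and the standard library are available. Lean on these libraries where they do the work, as an engineer would, in place of code of your own. Each camera call takes 0.05 s, during which the arm holds its last target. There are 200 camera calls.

## Working session

There is one attempt and no reset: what is moved stays moved. The work goes in short steps, Python scripts to look and compute and a tool call to move; the robot and the scene stay as the last step left them, time stands still between calls to the robot, and variables do not carry over. Pictures are saved under pics/ and viewed, at most 10 in all, crops included, and the job is handed in when it is done.

Besides the shell and the picture viewer there is one more tool, called after "Request:" as name([rows], argument=value, ...), one row to a line, values as JSON. play_rows: Moves the arm, as the interface text tells. Shifts and turns lie within -1 to 1; 1 stands for 150 mm of shift or pi/2 rad of turn. Its arguments: {"type":"object","properties":{"plan":{"type":"array","items":{"type":"array"}},"gripper":{"type":"number"},"force":{"type":"number"}},"required":["plan"]}

```bash
mkdir -p pics
cat > h.py <<'E'
import numpy as np,cv2
from station import sense,grab_frame
def cloud(f):
    K=np.array(f["intrinsics"]);T=np.linalg.inv(np.array(f["world_to_cam"]));d=f["range_z"]
    v,u=np.mgrid[:d.shape[0],:d.shape[1]]
    p=np.stack([(u-K[0,2])/K[0,0]*d,(v-K[1,2])/K[1,1]*d,d,np.ones_like(d)],-1)
    P=(p@T.T)[...,:3]; P[d==0]=np.nan
    return P
E
python3 - <<'E'
from h import *
for n in("scene","top"):
    f=grab_frame(n);cv2.imwrite(f"pics/{n}0.png",f["frame"]);np.savez(f"/tmp/{n}0.npz",**f)
    print(n,f["world_to_cam"])
print(sense())
E
```

```text
scene [[ 0.88701884  0.461229   -0.02157278 -0.44777892]
 [ 0.29055034 -0.59386766 -0.75026775 -0.06662635]
 [-0.35885662  0.65923365 -0.66078205  1.04019502]
 [ 0.          0.          0.          1.        ]]
top [[ 0.01844074 -0.99967186  0.01777935  0.00755384]
 [-0.98338935 -0.02134614 -0.18024906  0.50064753]
 [ 0.18056943 -0.0141601  -0.98346031  0.96801608]
 [ 0.          0.          0.          1.        ]]
{'time_s': 0.1, 'joints': array([ 1.16798658e+00,  5.32906365e-02,  1.61415476e+00, -2.51305129e-06,
        1.47599342e+00, -1.18999399e-01]), 'qvel': array([-3.73673743e-04, -5.75553815e-04, -2.96985313e-03, -1.49103514e-03,
        2.33543506e-04, -7.12626931e-06]), 'joint_torque': array([ 1.69858695e-04, -3.94905567e+01, -3.71361566e+01, -1.71165434e-04,
        4.01897763e-03, -1.59645123e-05]), 'tool_pos': array([0.17477288, 0.59944137, 0.20888727]), 'tool_rot': array([-4.44245982e-01, -3.10954422e+00,  2.80238937e-03]), 'wrist_force': array([-0.38556094,  0.05117175,  0.35760414]), 'ft_torque': array([-0.01728648,  0.03906617, -0.00106336]), 'gripper_force': 0.0, 'gripper_width': 0.08548103564403654}
```

View pics/top0.png

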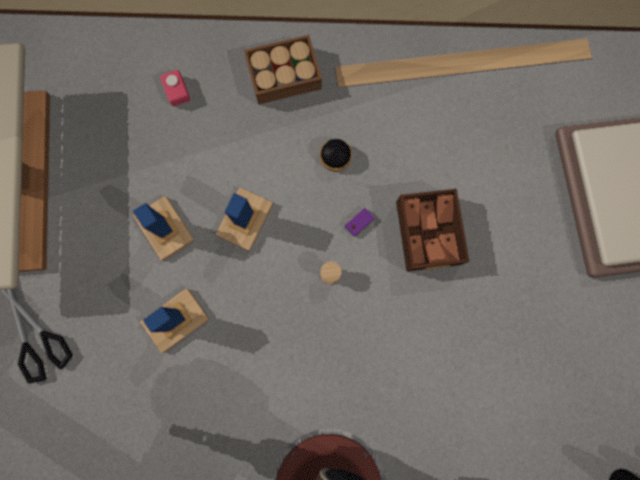

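View pics/scene0.png

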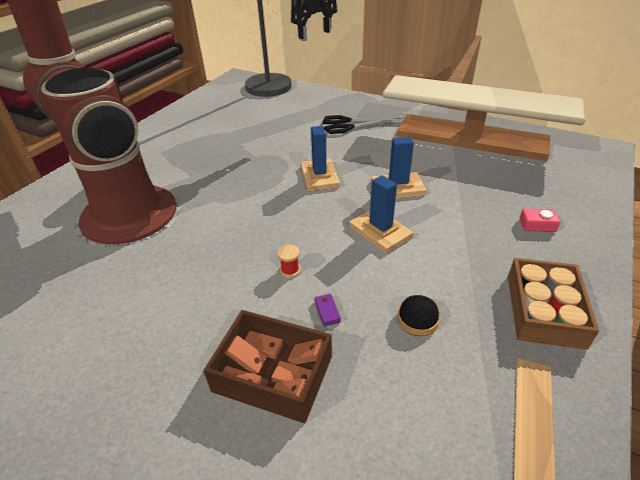

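The top view shows three blue-handled tampers. The one at about px (243,215) is farthest to the robot's right, so it's the target. The bin is at about (433,230), with its long side close to world x. The purple look-alike is at (360,222).

```bash
cat > m.py <<'E'
from h import *
f=dict(np.load("/tmp/top0.npz"));g=dict(np.load("/tmp/scene0.npz"))
def rect(P,m,z0,z1,lab):
    q=P[m&(P[...,2]>z0)&(P[...,2]<z1)]
    r=cv2.minAreaRect((q[:,:2]*1000).astype(np.float32))
    print(lab,len(q),"zmed",np.median(q[:,2]).round(4),np.round(r[0],1),np.round(r[1],1),round(r[2],1))
P=cloud(f);Q=cloud(g)
def win(P,x0,x1,y0,y1): return (P[...,0]>x0)&(P[...,0]<x1)&(P[...,1]>y0)&(P[...,1]<y1)
c=P[215,243];b=P[230,433];print(c,b,P[205,205],P[225,152],P[320,165])
t=P[225,262];print(t,P[193,430],P[267,435],P[230,402],P[230,464])
for n,R in(("top",P),("scene",Q)):
    m=win(R,t[0]-.1,t[0]+.1,t[1]-.06,t[1]+.12)
    if n=="top":
        m=np.zeros(R.shape[:2],bool);m[180:255,210:278]=1
    else:
        m=np.zeros(R.shape[:2],bool);m[172:252,346:414]=1
    rect(R,m,.008,.024,n+" foot");rect(R,m,.122,.14,n+" handletop")
    m=np.zeros(R.shape[:2],bool)
    if n=="top":m[183:278,390:475]=1
    else:m[305:425,200:340]=1
    rect(R,m,.054,.068,n+" rim")
    rect(R,m,.008,.068,n+" binall")
E
python3 m.py
```

```text
[0.53206293 0.18062596 0.09722255] [ 0.5282841  -0.21726025  0.00807409] [0.5738675  0.27901833 0.00324197] [0.50317303 0.34953653 0.12088057] [0.32452733 0.30759366 0.1321177 ]
[0.53190269 0.15316209 0.00441647] [ 0.5956761  -0.19964237  0.06222271] [ 0.44410412 -0.21279375  0.03686667] [ 0.52300319 -0.14661804  0.02684213] [ 5.31394306e-01 -2.87183040e-01  1.53931536e-04]
top foot 1362 zmed 0.0169 [542.3 192.6] [ 87.2 120.8] 69.6
top handletop 364 zmed 0.1303 [543.3 191.6] [31.  44.1] 66.9
top rim 934 zmed 0.0601 [ 522.7 -206.4] [156.5 121.1] 8.1
top binall 4303 zmed 0.0336 [ 521.7 -206.4] [158.5 121.3] 8.1
scene foot 1342 zmed 0.0161 [520.8 262.9] [135.2 289.7] 18.9
scene handletop 258 zmed 0.1294 [545.7 189.5] [33.9 43.2] 67.1
scene rim 1836 zmed 0.0596 [ 523.8 -208.2] [157.8 122.2] 7.9
scene binall 8924 zmed 0.0356 [ 517.3 -161.5] [157.8 217.5] 8.3
```

```bash
cat > go.py <<'E'
import sys
from h import *
from scipy.spatial.transform import Rotation as R
# usage: go.py x y z yaw_of_tool_y(deg)  -> scaled shift and turn from the measured pose
x,y,z,a=map(float,sys.argv[1:])
s=sense();r=R.from_rotvec(s["tool_rot"]);a=np.radians(a)
Y=np.array([np.cos(a),np.sin(a),0]);Z=np.array([0,0,-1.]);X=np.cross(Y,Z)
w=R.from_matrix(np.stack([X,Y,Z],1))
print("shift",(r.inv().apply(np.array([x,y,z])-s["tool_pos"])/.15).round(3),"turn",((r.inv()*w).as_rotvec()/(np.pi/2)).round(4),
 "pos",s["tool_pos"].round(4),"F",s["wrist_force"].round(2),"t",s["time_s"],"w",s["gripper_width"].round(4))
E
python3 go.py .5445 .1905 .2 67
```

```text
Traceback (most recent call last):
  File "go.py", line 10, in <module>
    "pos",s["tool_pos"].round(4),"F",s["wrist_force"].round(2),"t",s["time_s"],"w",s["gripper_width"].round(4))
                                                                                   ^^^^^^^^^^^^^^^^^^^^^^^^
AttributeError: 'float' object has no attribute 'round'
```

```bash
sed -i 's/s\["gripper_width"\].round(4)/round(s["gripper_width"],4)/' go.py
python3 go.py .5445 .1905 .2 67
```

```text
shift [-3.13  -1.927  0.062] turn [-0.0012 -0.0001  0.0749] pos [0.1748 0.5994 0.2089] F [-0.39  0.05  0.36] t 0.1 w 0.0855
```

Request:
play_rows([
  [[-0.25,-0.15,0],[0,0,0]],
  [[-0.5,-0.3,0],[0,0,0]],
  [[-0.78,-0.48,0],[0,0,0]],
  [[-0.78,-0.48,0],[0,0,0]],
], gripper=100)

```text
time_s: 0.5
tool_pos: [0.2701, 0.4946, 0.2093]
tool_rot: [0.453, 3.108, -0.003]
wrist_force: [-0.1, 1.3, 0.2]
gripper_width: 0.0854
gripper_force: 0.0
```

Request:
play_rows([
  [[-0.25,-0.15,0],[0,0,0]],
  [[-0.5,-0.3,0],[0,0,0]],
  [[-0.78,-0.48,0],[0,0,0]],
  [[-0.78,-0.48,0],[0,0,0]],
])

```text
time_s: 0.9
tool_pos: [0.362, 0.393, 0.2096]
tool_rot: [0.454, 3.108, -0.002]
wrist_force: [-0.1, 0.4, -0.6]
gripper_width: 0.0857
gripper_force: 0.0
```

Request:
play_rows([
  [[-0.25,-0.15,0],[0,0,0]],
  [[-0.5,-0.3,0],[0,0,0]],
  [[-0.78,-0.48,0],[0,0,0]],
  [[-0.78,-0.48,0],[0,0,0]],
])

```text
time_s: 1.3
tool_pos: [0.4538, 0.2915, 0.2097]
tool_rot: [0.453, 3.108, -0.002]
wrist_force: [-0.1, 0.6, -0.0]
gripper_width: 0.0854
gripper_force: 0.0
```

```bash
python3 go.py .5445 .1905 .2 67
```

```text
shift [-0.771 -0.473  0.065] turn [-0.0007  0.0005  0.0713] pos [0.4538 0.2915 0.2097] F [-0.11  0.56 -0.04] t 1.3 w 0.0854
```

Request:
play_rows([
  [[-0.25,-0.15,0],[0,0,0.03]],
  [[-0.5,-0.3,0],[0,0,0.07]],
  [[-0.77,-0.47,0.05],[0,0,0.0713]],
  [[-0.77,-0.473,0.05],[0,0,0.0713]],
  [[-0.77,-0.473,0.05],[0,0,0.0713]],
])

```text
time_s: 1.8
tool_pos: [0.5421, 0.1945, 0.2017]
tool_rot: [-0.618, -3.078, -0.0]
wrist_force: [-0.2, 0.7, -0.1]
gripper_width: 0.0853
gripper_force: 0.0
```

```bash
python3 - <<'E'
from h import *
f=grab_frame("wrist");cv2.imwrite("pics/w1.png",f["frame"])
P=cloud(f);z=P[...,2]
for lab,a,b in(("handle",.12,.14),("foot",.01,.022)):
    m=(z>a)&(z<b)&(np.hypot(P[...,0]-.5445,P[...,1]-.1905)<.08);q=P[m]
    if len(q)>5:
        r=cv2.minAreaRect((q[:,:2]*1000).astype(np.float32));print(lab,len(q),np.median(q[:,2]),r)
E
python3 go.py .5445 .1905 .09 67
```

```text
handle 3141 0.1295683348320625 ((544.2486572265625, 191.23818969726562), (29.909639358520508, 43.26805877685547), 66.44535827636719)
foot 6777 0.015828455337498104 ((544.4825439453125, 191.0101776123047), (80.1799087524414, 115.25302124023438), 66.3405532836914)
shift [-0.03  -0.021  0.747] turn [ 0.     -0.001   0.0041] pos [0.5418 0.1951 0.202 ] F [ 0.29 -0.32  0.1 ] t 1.85 w 0.0852
```

View pics/w1.png

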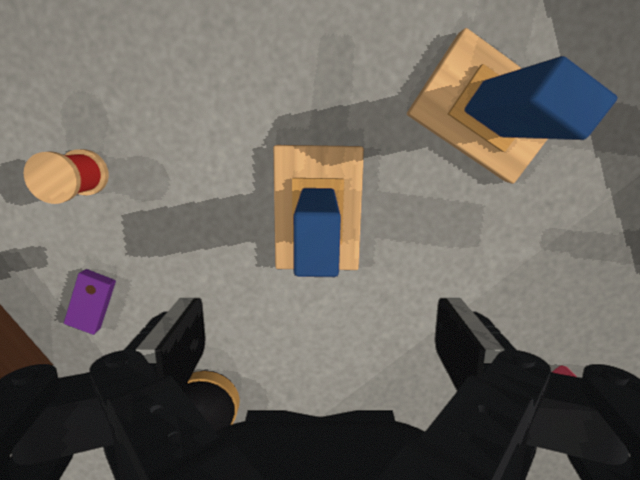

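The wrist view shows the blue handle at about px (317,235), centred between the open pads. Its axis is at (0.5443, 0.1911) and its y direction is 66.4°, with its top at 0.1296, which agrees with the text. I'll align, then lower.

Request:
play_rows([
  [[-0.03,-0.02,0.0],[0,0,0.01]],
  [[-0.03,-0.02,0.1],[0,0,0.01]],
  [[-0.03,-0.02,0.2],[0,0,0.01]],
])

```text
time_s: 2.15
tool_pos: [0.5452, 0.1902, 0.1719]
tool_rot: [0.64, 3.075, 0.001]
wrist_force: [0.4, 1.0, -0.5]
gripper_width: 0.0855
gripper_force: 0.0
```

```bash
python3 go.py .5443 .1911 .09 66.4
```

```text
shift [0.009 0.002 0.546] turn [0.0005 0.0005 0.001 ] pos [0.5452 0.1902 0.1719] F [ 0.43  1.03 -0.48] t 2.15 w 0.0855
```

Request:
play_rows([
  [[0.005,0.0,0.15],[0,0,0]],
  [[0.005,0,0.3],[0,0,0]],
  [[0.005,0,0.45],[0,0,0]],
  [[0.005,0,0.545],[0,0,0]],
  [[0.005,0,0.545],[0,0,0]],
])

```text
time_s: 2.65
tool_pos: [0.542, 0.1894, 0.0868]
tool_rot: [-0.64, -3.069, 0.004]
wrist_force: [-0.6, 1.1, 0.2]
gripper_width: 0.0854
gripper_force: 0.0
```

Request:
play_rows([
  [[0,0,0],[0,0,0]],
  [[0,0,0],[0,0,0]],
  [[0,0,0],[0,0,0]],
  [[0,0,0],[0,0,0]],
  [[0,0,0],[0,0,0]],
  [[0,0,0],[0,0,0]],
  [[0,0,0],[0,0,0]],
  [[0,0,0],[0,0,0]],
], gripper=0, force=70)

```text
time_s: 3.45
tool_pos: [0.546, 0.1902, 0.0923]
tool_rot: [0.641, 3.073, 0.003]
wrist_force: [0.7, 3.0, 6.0]
gripper_width: 0.028
gripper_force: 71.9
```

```bash
python3 go.py .5443 .1911 .09 66.4
```

```text
shift [0.013 0.001 0.015] turn [0.0014 0.0014 0.0002] pos [0.546  0.1902 0.0923] F [0.66 2.95 6.04] t 3.45 w 0.028
```

Request:
play_rows([
  [[0,0,-0.05],[0,0,0]],
  [[0,0,-0.15],[0,0,0]],
  [[0,0,-0.3],[0,0,0]],
  [[0,0,-0.45],[0,0,0]],
  [[0,0,-0.6],[0,0,0]],
  [[0,0,-0.75],[0,0,0]],
  [[0,0,-0.8],[0,0,0]],
  [[0,0,-0.8],[0,0,0]],
])

```text
time_s: 4.25
tool_pos: [0.5453, 0.1897, 0.2122]
tool_rot: [0.642, 3.073, 0.001]
wrist_force: [0.7, 0.0, -4.5]
gripper_width: 0.0284
gripper_force: 70.8
```

```bash
python3 go.py .523 -.207 .212 98
```

```text
shift [-0.922 -2.483  0.   ] turn [ 0.0004  0.0014 -0.3509] pos [0.5453 0.1897 0.2122] F [ 0.66  0.   -4.54] t 4.25 w 0.0284
```

Request:
play_rows([
  [[-0.03,-0.08,0],[0,0,0]],
  [[-0.08,-0.2,0],[0,0,0]],
  [[-0.13,-0.36,0],[0,0,0]],
  [[-0.19,-0.52,0],[0,0,0]],
  [[-0.25,-0.68,0],[0,0,0]],
  [[-0.307,-0.828,0],[0,0,0]],
])

```text
time_s: 4.85
tool_pos: [0.5357, 0.0555, 0.2084]
tool_rot: [-0.642, -3.071, 0.002]
wrist_force: [0.5, -0.2, -3.2]
gripper_width: 0.0283
gripper_force: 70.8
```

Request:
play_rows([
  [[-0.06,-0.16,0],[0,0,0]],
  [[-0.12,-0.32,0],[0,0,0]],
  [[-0.18,-0.48,0],[0,0,0]],
  [[-0.24,-0.64,0],[0,0,0]],
  [[-0.307,-0.828,0],[0,0,0]],
])

```text
time_s: 5.35
tool_pos: [0.5281, -0.0761, 0.2084]
tool_rot: [-0.641, -3.071, 0.0]
wrist_force: [-0.7, -0.2, -3.5]
gripper_width: 0.0285
gripper_force: 70.8
```

Request:
play_rows([
  [[-0.06,-0.16,0],[0,0,-0.04]],
  [[-0.12,-0.32,0],[0,0,-0.1]],
  [[-0.18,-0.48,0],[0,0,-0.16]],
  [[-0.24,-0.64,0],[0,0,-0.22]],
  [[-0.28,-0.75,0],[0,0,-0.28]],
  [[-0.307,-0.82,0],[0,0,-0.33]],
  [[-0.307,-0.82,0],[0,0,-0.351]],
  [[-0.307,-0.82,0],[0,0,-0.351]],
])

```text
time_s: 6.15
tool_pos: [0.5212, -0.2065, 0.2084]
tool_rot: [0.217, -3.13, -0.003]
wrist_force: [-1.0, 0.6, -3.7]
gripper_width: 0.028
gripper_force: 70.8
```

```bash
cat > chk.py <<'E'
from h import *
import sys
def rr(P,m):
    q=P[m];r=cv2.minAreaRect((q[:,:2]*1000).astype(np.float32));return len(q),np.median(q[:,2]).round(4),np.round(r[0],1),np.round(r[1],1),round(r[2],1)
for n in("top","scene","wrist"):
    f=grab_frame(n);cv2.imwrite(f"pics/{n}_{sys.argv[1]}.png",f["frame"]);P=cloud(f);z=P[...,2]
    near=np.hypot(P[...,0]-.523,P[...,1]+.207)<.115
    B=f["frame"].astype(int);blue=(B[...,0]>B[...,2]*1.6)
    for lab,a,b in(("rim",.054,.066),("foot",.115,.155)):
        m=near&(z>a)&(z<b)&~blue
        if m.sum()>20: print(n,lab,*rr(P,m))
E
python3 chk.py a; python3 go.py .523 -.207 .212 98
```

```text
top rim 403 0.0602 [ 520.9 -193.4] [156.9  96.1] 7.2
top foot 521 0.1327 [ 516.4 -180.2] [113.4  30.7] 7.6
scene rim 1308 0.0597 [ 524.3 -208.6] [156.7 121.8] 8.0
scene foot 3221 0.1326 [ 520.  -207.3] [116.7  81.3] 8.1
wrist rim 3913 0.0597 [ 521. -208.] [148.8 120.5] 8.0
wrist foot 12275 0.133 [ 512.2 -207.3] [99.7 80.5] 7.9
shift [-0.005 -0.009 -0.016] turn [ 0.0007 -0.0011 -0.0003] pos [ 0.5221 -0.2058  0.2096] F [-0.18  0.77 -3.65] t 6.3 w 0.0284
```

The scene camera puts the bin centre about 4 mm beyond the foot in +x and 1.3 mm in −y, with the yaw matching. I'll correct that and go down to just above the rim.

Request:
play_rows([
  [[-0.026,-0.01,0.05],[0,0,0]],
  [[-0.026,-0.01,0.13],[0,0,0]],
  [[-0.026,-0.01,0.22],[0,0,0]],
  [[-0.026,-0.01,0.3],[0,0,0]],
  [[-0.026,-0.01,0.32],[0,0,0]],
  [[-0.026,-0.01,0.32],[0,0,0]],
  [[-0.026,-0.01,0.32],[0,0,0]],
], force=110)

```text
time_s: 7.0
tool_pos: [0.5272, -0.207, 0.1631]
tool_rot: [-0.22, 3.133, -0.001]
wrist_force: [-0.1, 0.7, -3.5]
gripper_width: 0.0273
gripper_force: 113.1
```

```bash
sed -i 's/("foot",.115,.155)/("foot",.073,.095)/' chk.py; python3 chk.py b; python3 go.py .523 -.207 .113 98
python3 - <<'E'
import cv2
a=cv2.imread("pics/scene_b.png")[180:440,160:400];cv2.imwrite("pics/cb.png",cv2.resize(a,None,fx=2.2,fy=2.2))
E
```

```text
top rim 400 0.0603 [ 532.7 -155.6] [ 74.4 176.8] 69.9
top foot 404 0.0869 [ 524.2 -178.7] [108.2  26.9] 8.3
scene rim 1448 0.0598 [ 524.3 -208.3] [157.1 122.8] 8.0
scene foot 2981 0.0873 [ 526.4 -208.7] [116.5  81. ] 8.1
wrist rim 5599 0.0596 [ 520.7 -208.1] [148.  120.5] 7.9
wrist foot 12269 0.0872 [ 518.4 -208.6] [100.2  80.3] 8.0
shift [0.03  0.006 0.338] turn [-0.0006  0.0008  0.0001] pos [ 0.5274 -0.2072  0.1637] F [ 0.31  0.44 -2.17] t 7.15 w 0.0275
```

View pics/cb.png

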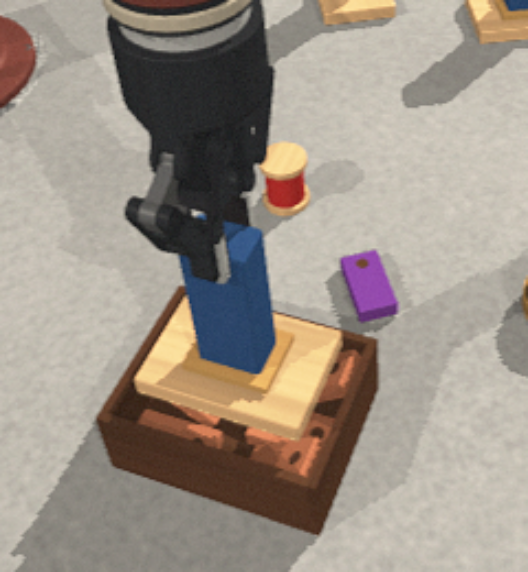

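The foot hovers over the bin, parallel to it and within 2 mm of centre. Its underside is at 0.071. I'll press down in steps and watch the force.

Request:
play_rows([
  [[0.012,0,0.03],[0,0,0]],
  [[0.012,0,0.06],[0,0,0]],
  [[0.012,0,0.09],[0,0,0]],
  [[0.012,0,0.12],[0,0,0]],
  [[0.012,0,0.15],[0,0,0]],
  [[0.012,0,0.17],[0,0,0]],
])

```text
time_s: 7.75
tool_pos: [0.5249, -0.207, 0.1365]
tool_rot: [0.219, -3.133, -0.001]
wrist_force: [-0.1, 0.3, -2.6]
gripper_width: 0.0278
gripper_force: 113.2
```

```bash
python3 go.py .526 -.207 .1124 98
```

```text
shift [-0.007 -0.001  0.161] turn [ 0.0003 -0.0004  0.0001] pos [ 0.5249 -0.207   0.1365] F [-0.13  0.34 -2.64] t 7.75 w 0.0278
```

Request:
play_rows([
  [[0,0,0.02],[0,0,0]],
  [[0,0,0.04],[0,0,0]],
  [[0,0,0.06],[0,0,0]],
  [[0,0,0.08],[0,0,0]],
  [[0,0,0.1],[0,0,0]],
])

```text
time_s: 8.25
tool_pos: [0.5252, -0.2072, 0.1221]
tool_rot: [-0.219, 3.134, -0.0]
wrist_force: [0.5, 0.3, -3.5]
gripper_width: 0.0274
gripper_force: 113.2
```

```bash
python3 go.py .525 -.207 .1124 98
```

```text
shift [0.001 0.001 0.064] turn [-0.      0.0001  0.0001] pos [ 0.5252 -0.2072  0.1221] F [ 0.55  0.26 -3.54] t 8.25 w 0.0274
```

Request:
play_rows([
  [[0,0,0.015],[0,0,0]],
  [[0,0,0.03],[0,0,0]],
  [[0,0,0.045],[0,0,0]],
  [[0,0,0.06],[0,0,0]],
  [[0,0,0.06],[0,0,0]],
])

```text
time_s: 8.75
tool_pos: [0.5249, -0.207, 0.1128]
tool_rot: [0.219, -3.133, -0.001]
wrist_force: [-0.4, 0.2, -3.3]
gripper_width: 0.027
gripper_force: 113.1
```

Request:
play_rows([
  [[0,0,0.01],[0,0,0]],
  [[0,0,0.02],[0,0,0]],
  [[0,0,0.02],[0,0,0]],
])

```text
time_s: 9.05
tool_pos: [0.5261, -0.2077, 0.1124]
tool_rot: [-0.219, 3.132, -0.002]
wrist_force: [-2.1, 1.2, 4.6]
gripper_width: 0.0273
gripper_force: 114.2
```

```bash
sed -i 's/("foot",.073,.095)/("foot",.03,.05)/' chk.py; python3 chk.py c; python3 go.py .525 -.207 .1124 98
python3 - <<'E'
import cv2
a=cv2.imread("pics/scene_c.png")[240:440,180:380];cv2.imwrite("pics/cc.png",cv2.resize(a,None,fx=2.8,fy=2.8))
E
```

```text
top rim 365 0.0601 [ 534.7 -153.4] [ 68.5 166. ] 70.2
top foot 493 0.0372 [ 518.8 -180.4] [151.4  78.1] 3.7
scene rim 1542 0.0597 [ 524.1 -208.4] [157.2 122.3] 8.2
scene foot 3946 0.0368 [ 524.8 -210.6] [157.4 117.4] 8.1
wrist rim 8215 0.0596 [ 513.8 -209. ] [134.7 120.7] 7.9
wrist foot 15505 0.036 [ 513.3 -209.1] [136.8 108.9] 8.0
shift [ 0.006  0.005 -0.   ] turn [-0.001   0.0012  0.0002] pos [ 0.5261 -0.2076  0.1124] F [-2.72  1.4   5.69] t 9.2 w 0.0273
```

View pics/cc.png

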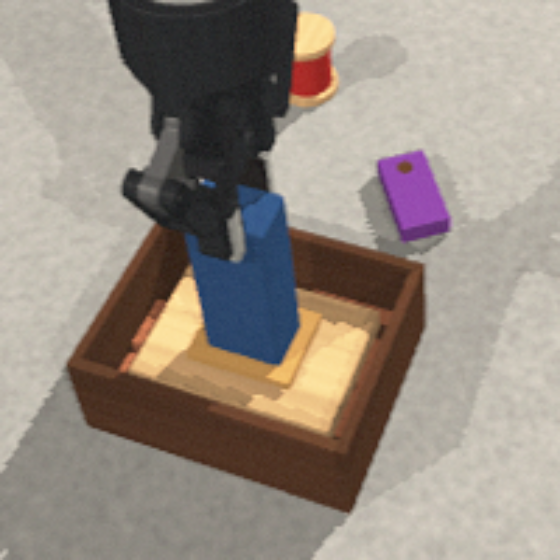

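The foot sits flat in the bin with its top at about 0.0365, so its underside is at about 0.020. The force has just begun to rise. I'll press a little harder to seat the blocks.

Request:
play_rows([
  [[0,0,0.01],[0,0,0]],
  [[0,0,0.02],[0,0,0]],
  [[0,0,0.02],[0,0,0]],
  [[0,0,0.02],[0,0,0]],
])

```text
time_s: 9.6
tool_pos: [0.527, -0.2082, 0.1123]
tool_rot: [-0.22, 3.13, -0.004]
wrist_force: [-6.0, 3.5, 16.1]
gripper_width: 0.0274
gripper_force: 115.7
```

Firm contact at about 20 N with no further travel. I'll lift and look.

Request:
play_rows([
  [[0,0,-0.05],[0,0,0]],
  [[0,0,-0.1],[0,0,0]],
  [[0,0,-0.2],[0,0,0]],
  [[0,0,-0.3],[0,0,0]],
  [[0,0,-0.45],[0,0,0]],
  [[0,0,-0.6],[0,0,0]],
  [[0,0,-0.75],[0,0,0]],
  [[0,0,-0.75],[0,0,0]],
])

```text
time_s: 10.4
tool_pos: [0.5274, -0.2084, 0.2252]
tool_rot: [-0.219, 3.126, -0.008]
wrist_force: [0.2, 0.4, -2.8]
gripper_width: 0.0273
gripper_force: 113.3
```

Request:
play_rows([
  [[0,0.15,0],[0,0,0]],
  [[0,0.3,0],[0,0,0]],
  [[0,0.5,0],[0,0,0]],
  [[0,0.7,0],[0,0,0]],
  [[0,0.85,0],[0,0,0]],
  [[0,0.95,0],[0,0,0]],
  [[0,0.95,0],[0,0,0]],
])

```text
time_s: 11.1
tool_pos: [0.5048, -0.0646, 0.2191]
tool_rot: [0.223, -3.133, -0.001]
wrist_force: [-0.5, -0.8, -3.1]
gripper_width: 0.0275
gripper_force: 113.2
```

```bash
python3 - <<'E'
from h import *
f=grab_frame("scene");P=cloud(f);cv2.imwrite("pics/scene_d.png",f["frame"])
c=np.cos(np.radians(8));s=np.sin(np.radians(8))
for n in("scene","top"):
    F=f if n=="scene" else grab_frame("top");P=cloud(F);d=P[...,:2]-[.5235,-.208]
    u=d[...,0]*c+d[...,1]*s;v=-d[...,0]*s+d[...,1]*c
    m=(abs(u)<.066)&(abs(v)<.048);z=P[...,2][m]
    B=F["frame"].astype(int)
    print(n,m.sum(),np.nanpercentile(z,[1,5,25,50,75,95,99,100]).round(4))
    if n=="top":a=F["frame"][170:290,380:490]
    else:a=F["frame"][290:430,190:350]
    cv2.imwrite(f"/tmp/{n}.png",a)
A=cv2.resize(cv2.imread("/tmp/scene.png"),(400,350));B=cv2.resize(cv2.imread("/tmp/top.png"),(380,350))
cv2.imwrite("pics/cd.png",np.hstack([A,B]))
E
python3 go.py .525 0 .14 98
```

```text
scene 3566 [0.0049 0.0062 0.0185 0.0198 0.0207 0.0218 0.0226 0.0239]
top 797 [0.004  0.0058 0.0178 0.02   0.0216 0.0234 0.0245 0.0255]
shift [-0.192  0.42   0.529] turn [-0.0004 -0.0003  0.0003] pos [ 0.5052 -0.0663  0.2194] F [-0.42 -0.   -3.64] t 11.2 w 0.0274
```

View pics/cd.png

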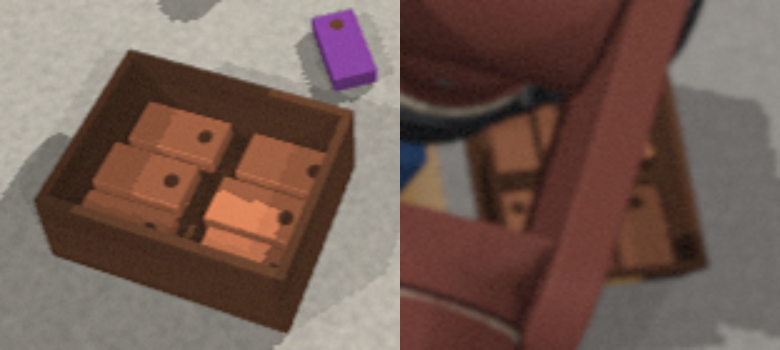

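All six blocks lie flat, with their tops at about 0.020 and none above 0.025. Next I'll return the tamper to its free place at (0.544, 0.19).

```bash
python3 go.py .544 .191 .2194 98
```

```text
shift [-4.960e-01  1.663e+00 -1.000e-03] turn [-0.0004 -0.0003  0.0003] pos [ 0.5052 -0.0663  0.2194] F [-0.42 -0.   -3.64] t 11.2 w 0.0274
```

Request:
play_rows([
  [[-0.04,0.12,0],[0,0,0]],
  [[-0.08,0.26,0],[0,0,0]],
  [[-0.12,0.4,0],[0,0,0]],
  [[-0.16,0.54,0],[0,0,0]],
  [[-0.2,0.68,0],[0,0,0]],
  [[-0.248,0.83,0],[0,0,0]],
])

```text
time_s: 11.8
tool_pos: [0.5253, 0.062, 0.2196]
tool_rot: [0.217, -3.134, 0.001]
wrist_force: [0.6, 0.4, -3.6]
gripper_width: 0.0272
gripper_force: 113.2
```

Request:
play_rows([
  [[-0.04,0.14,0],[0,0,0]],
  [[-0.08,0.28,0],[0,0,0]],
  [[-0.12,0.42,0],[0,0,0]],
  [[-0.16,0.56,0],[0,0,0]],
  [[-0.2,0.7,0],[0,0,0]],
  [[-0.23,0.79,0],[0,0,0]],
  [[-0.248,0.83,0],[0,0,0]],
  [[-0.248,0.83,0],[0,0,0]],
])

```text
time_s: 12.6
tool_pos: [0.5446, 0.1908, 0.2195]
tool_rot: [0.22, -3.133, 0.001]
wrist_force: [-0.7, 0.5, -2.7]
gripper_width: 0.0274
gripper_force: 113.2
```

Request:
play_rows([
  [[0,0,0.08],[0,0,0]],
  [[0,0,0.2],[0,0,0]],
  [[0,0,0.32],[0,0,0]],
  [[0,0,0.44],[0,0,0]],
  [[0,0,0.56],[0,0,0]],
  [[0,0,0.66],[0,0,0]],
  [[0,0,0.72],[0,0,0]],
  [[0,0,0.72],[0,0,0]],
])

```text
time_s: 13.4
tool_pos: [0.543, 0.1902, 0.1097]
tool_rot: [0.218, -3.131, 0.001]
wrist_force: [-0.1, -0.1, -3.4]
gripper_width: 0.0272
gripper_force: 113.1
```

```bash
python3 - <<'E'
from h import *
for n in("scene","wrist"):
    f=grab_frame(n);P=cloud(f);z=P[...,2];m=(np.hypot(P[...,0]-.544,P[...,1]-.191)<.075)&(z>.022)&(z<.05)
    B=f["frame"].astype(int);m&=~(B[...,0]>B[...,2]*1.3)
    q=P[m];A=np.c_[q[:,:2]-[.544,.191],np.ones(len(q))];k=np.linalg.lstsq(A,q[:,2],rcond=None)[0]
    print(n,len(q),np.percentile(q[:,2],[5,25,50,75,95]).round(4),k.round(4))
E
python3 go.py .544 .191 .0925 98
```

```text
scene 1243 [0.0249 0.0319 0.0332 0.0345 0.0397] [-0.0146  0.05    0.0339]
wrist 12278 [0.0333 0.0341 0.0346 0.0353 0.0408] [0.0039 0.0033 0.0354]
shift [0.004 0.002 0.131] turn [-0.      0.0005 -0.    ] pos [0.5446 0.1908 0.1122] F [-0.78  0.19 -4.39] t 13.5 w 0.0273
```

Request:
play_rows([
  [[0,0,0.03],[0,0,0]],
  [[0,0,0.06],[0,0,0]],
  [[0,0,0.085],[0,0,0]],
  [[0,0,0.105],[0,0,0]],
  [[0,0,0.118],[0,0,0]],
  [[0,0,0.118],[0,0,0]],
  [[0,0,0.118],[0,0,0]],
])

```text
time_s: 14.2
tool_pos: [0.5443, 0.1909, 0.0941]
tool_rot: [-0.22, 3.134, -0.0]
wrist_force: [0.3, 0.1, -3.2]
gripper_width: 0.0272
gripper_force: 113.2
```

Request:
play_rows([
  [[0,0,0.006],[0,0,0]],
  [[0,0,0.012],[0,0,0]],
  [[0,0,0.014],[0,0,0]],
  [[0,0,0.014],[0,0,0]],
])

```text
time_s: 14.6
tool_pos: [0.5445, 0.191, 0.0925]
tool_rot: [-0.219, 3.133, 0.0]
wrist_force: [-1.0, 0.7, 0.5]
gripper_width: 0.0278
gripper_force: 113.7
```

It's resting on the bench. I'll release and retreat straight up.

Request:
play_rows([
  [[0,0,0],[0,0,0]],
  [[0,0,0],[0,0,0]],
  [[0,0,0],[0,0,0]],
  [[0,0,0],[0,0,0]],
  [[0,0,0],[0,0,0]],
  [[0,0,0],[0,0,0]],
  [[0,0,0],[0,0,0]],
  [[0,0,0],[0,0,0]],
], gripper=100, force=20)

```text
time_s: 15.4
tool_pos: [0.5442, 0.1909, 0.0919]
tool_rot: [0.219, -3.134, 0.0]
wrist_force: [-0.4, -0.5, -0.2]
gripper_width: 0.0852
gripper_force: 0.0
```

Request:
play_rows([
  [[0,0,-0.1],[0,0,0]],
  [[0,0,-0.25],[0,0,0]],
  [[0,0,-0.4],[0,0,0]],
  [[0,0,-0.6],[0,0,0]],
  [[0,0,-0.8],[0,0,0]],
  [[0,0,-1],[0,0,0]],
  [[0,0,-1],[0,0,0]],
  [[0,0,-1],[0,0,0]],
])

```text
time_s: 16.2
tool_pos: [0.5448, 0.191, 0.2438]
tool_rot: [-0.219, 3.131, 0.001]
wrist_force: [0.5, 1.2, -0.9]
gripper_width: 0.0854
gripper_force: 0.0
```

Run:
```python
from h import *
c=np.cos(np.radians(8));s=np.sin(np.radians(8))
f=grab_frame("scene");cv2.imwrite("pics/end.png",f["frame"])
F=grab_frame("top");P=cloud(F);d=P[...,:2]-[.5235,-.208]
u=d[...,0]*c+d[...,1]*s;v=-d[...,0]*s+d[...,1]*c
m=(abs(u)<.066)&(abs(v)<.048);z=P[...,2][m]
print(m.sum(),np.nanpercentile(z,[5,25,50,75,95,99,100]).round(4))
P=cloud(f);z=P[...,2];m=(np.hypot(P[...,0]-.544,P[...,1]-.191)<.03)&(z>.12)&(z<.14);print("handle top",m.sum(),np.median(z[m]))
B=cv2.resize(F["frame"][170:290,380:490],(330,360));cv2.imwrite("pics/end.png",np.hstack([cv2.resize(f["frame"],(450,360)),B]))
```

```text
2642 [0.0059 0.0176 0.0199 0.0215 0.0234 0.0248 0.027 ]
handle top 275 0.12922040118431644
```

View pics/end.png

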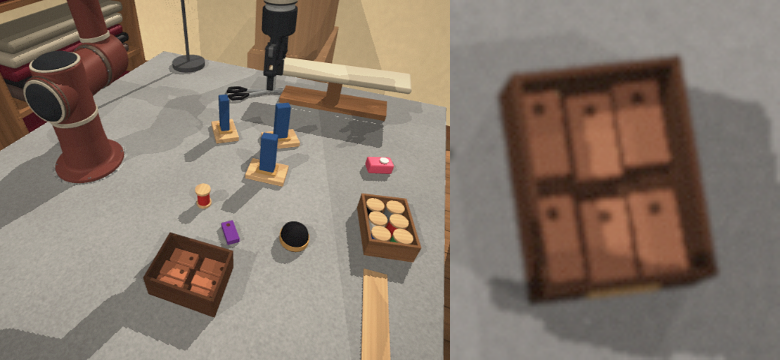

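All six blocks are flat in the bin, and the tamper stands upright and released.

```bash
python3 -c "
from station import job_done
print(job_done())"
```

```text
the job is handed in; nothing more can be done
None
```

The job is handed in at about 16 s: all six cedar blocks lie level on the bin floor, and the tamper stands upright, released, back at its original spot on the bench.

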